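# Push the loaded fittings crate up its rack lane behind the lip

### The arm

A 6-joint arm with a two-finger parallel gripper is mounted at the origin on the work surface. World frame = base frame: x ahead of the robot, y to its left, z up, the work surface at z = 0. Lengths are in m, angles in rad, forces in N, time in s.
With the tool pointing down it reaches from about 0.3 to 0.875 m from the base axis. Payload 6.4 kg.
Tool frame: the origin (TCP) lies between the finger pads; the fingertips stand 19 mm ahead of it and the grasp point (between the pads) is the TCP (ctrl.tips_ahead is the z of the fingertips in the tool frame, in m); z points along the fingers, y is the line along which they close (so a half turn about z gives the same grasp; the last joint's range is limited). The gripper opens to 85 mm and grips with 20 to 120 N. Pads are 22 mm wide; open, the fingers measure 114 mm over their backs; the gripper's body (76 mm by 85 mm) begins 54 mm behind the grasp point. The pads swing forward as they close: fully open they stand 13 mm farther back than shut.
Start: joints at [-1.328, 0.181, 1.607, -0, 1.354, -0.206], TCP at [0.25, -0.518, 0.25] pointing down, gripper open.
Joint ranges: [-2.99, 2.99], [-0.89, 2.07], [0.3, 2.58], [-1.14, 4.28], [0, 2.63], [-3.12, 3.12]. Speed limits (rad/s): [2.57, 2.57, 3.01, 3.14, 3.14, 3.14].

### API

Orientations are given as a unit quaternion [w, x, y, z].
In Python, from bench import readout, vision, ctrl gives the robot as it stands.
- The arm moves only by the tool play_rows, never from a script. Its arguments are lists of equal length, an entry for each row: "xyz": the shift along the tool's x, y, z in mm, a list of three; "rot": the turn, a rotation vector about the tool's x, y, z in rad, a list of three; "grip": the opening, from 0 (shut) to 1 (fully open). In form: {"xyz": [[x, y, z], ...], "rot": [[rx, ry, rz], ...], "grip": [grip, ...]}. A call has exactly 10 rows; each row is the pose to reach, as a shift and turn from the pose commanded when the call began, along the tool's axes at that moment; what a row does not reach only later rows make up. A row lasts 1/8 s, in which the tool goes at most 62.5 mm and 10.7 degrees, less where a joint would pass 70% of its speed; a pose out of reach is approached as far as the arm can. A call with a gripper value outside its range is refused whole. The fingers move at their own pace and stop on an object; the grip force is fixed at half the most. Time passes only in rows, so rows that repeat a pose let the fingers close, or fill a call up. It gives the time, the measured TCP pose, the force, the opening and the grip force at its end, in the units of the state.
- readout.get_obs(): the state, without advancing time (a new reading comes with each control period).
- vision.camera(name): name is "scene" or "top" or "wrist"; returns a dict with "color" (384x512x3 uint8, red, green, blue), "depth" (384x512 float32, m along the optical axis (not along the pixel's ray), 0 where there is no reading), "camera_matrix" (3x3 intrinsics, pixels), "extrinsics" (4x4, takes a point from camera to world coordinates); the wrist camera has in their place "hand_eye" (4x4, takes a point from camera to tool coordinates, whose origin is the TCP and whose axes are the flange's). Camera axes: x right, y down, z forward; pixel columns grow to the right and rows downward; lengths in m; the calibration is good to about 2 mm. A picture is of the moment at which its call begins: read the wrist's pose just before it.
- ctrl.hand_in(): hands the job in; it is judged then, once.
The state is a dict: "time_s": time; "q": joint angles; "dq": joint speeds; "joint_efforts": joint torques, N m; "eef_pos": TCP position; "eef_rot": TCP orientation; "wrist_force": force on the tool from outside, world axes, zero at the start; "torque": the same for the moment, N m; "opening": opening from 0.0 (shut) to 1.0 (fully open); "grasp_force": force on a finger pad.
Only numpy, scipy, OpenCV 4.12 (cv2) and the standard library are available. Lean on these libraries where they do the work, as an engineer would, in place of code of your own. Each camera call takes 0.05 s, during which the arm holds its last target. There are 200 camera calls.

### The job

One of the two small crates at the foot of the two-lane ramp rack carries a pipe tee. First pick up the loose fitting that stands on the deck straight ahead of that crate and put it in the steel tray; then slide the loaded crate up its own ramp, tee still inside and without lifting it off the rack, until its back edge drops behind the lip and it lies flat on the deck. Leave the empty crate, the other fitting and everything else where they are.

Things in the scene. Friction and masses are not known exactly. Their poses are not given: they have to be found in the camera images.
- rack: Fixed two-lane ramp rack, grey steel and plywood, 272 mm wide. Origin: on the bench between the lanes, below the lip's deck-side face. +y: up the ramp (push direction), x: across, z up. Lane centre lines at x = -60 and +60 mm, each lane 114 mm wide between 6 mm rails. Ramp rises from z = 0 at y = -175 to z = 57 at y = -12. The rails begin at y = -155 and stand 12 mm above the ramp.
- lip (a point): Middle of the steel lip's top inner edge: rack (0, 0, 56) mm. The lip's flat top runs from rack y = -12 to 0, across both lanes; behind it (y above 0) there is an 11 mm drop to the level deck.
- deck (a point): Point on the deck surface, rack (0, 75, 45) mm, on the rail between the lanes. Each lane's level deck runs from y = 0 to 150 at z = 45; end stop (top z = 68) at y = 150 to 158; rail tops on the deck at z = 69.
- beam (a point): Middle of the underside of the fixed crossbeam over both lanes: rack (0, 25, 140) mm. The beam is 40 mm (y 5 to 45) by 45 mm high (z 140 to 185), its posts at x = +-130 outside the lanes. An upright gripper does not fit over the end of the push: lean it back 30 to 45 degrees, fingers pointing down and up-ramp.
- crate_full: Loose grey plastic open-topped crate, 100 (x) by 120 (y) by 55 mm high, walls and floor 4 mm, 0.25 kg; it carries the tee. Origin: centre of its underside; z up; y along the rack's +y within 6 degrees. Starts on the bench at the foot of either lane, up to 4 mm off its centre line: square it up before the rails. Friction about 0.6. In place: origin at rack y 60 to 90 mm, z 45.
- crate_empty: The same crate, empty, at the foot of the other lane. Leave it alone.
- tee: Steel pipe tee lying in the loaded crate: run 80 mm long along its y, branch 40 mm to its +x, collars 38 mm diameter, 0.35 kg. Origin: 19 mm below the pipe axes' crossing, at the crate's inner floor.
- flange: Loose bright steel weld-neck flange standing on the deck of one lane: disc 68 mm diameter and 14 mm thick, above it a round neck 34 mm in diameter up to 56 mm. 0.4 kg. Origin: centre of its underside, z up.
- coupling: Loose bright steel pipe coupling standing upright on the deck of the other lane: plain cylinder 44 mm diameter, 50 mm high, 0.3 kg. Origin: centre of its underside, z up.
- tray: Fixed open steel tray on the bench, 140 x 140 mm outside, 40 mm high, walls and floor 4 mm. Origin: centre of its underside.
- gate_valve: Bystander: dark steel gate valve with a red handwheel, 110 x 94 mm, 137 mm high, on the bench on the rack's +x side. Origin: underneath, centre.
- expansion_joint: Bystander: rubber expansion joint with two steel flanges, 90 mm diameter, 70 mm high, on the bench on the rack's +x side. Origin: centre of its underside.
- pipe_cap: Bystander: dark steel domed pipe cap, 68 mm diameter, 35 mm high, on the bench just beyond the tray (its +x side). Origin: centre of its underside.
Not all that is in view belongs to the job. Leave any orange look-alike of the flange alone.

How it is judged:
On the way, in this order (a step that is already met when the one before it is completed fails the run):
1. the fitting ahead of the loaded crate is in the tray, released (((x of flange in the frame of tray between -0.066 and 0.066 m and y of flange in the frame of tray between -0.066 and 0.066 m and z of flange in the frame of tray below 0.045 m and ((x of crate_full in the frame of rack above 0 m and x of coupling in the frame of rack below 0 m) or (x of crate_full in the frame of rack below 0 m and x of coupling in the frame of rack above 0 m)) and contact force between flange and the fingers below 0.1 N) or (x of coupling in the frame of tray between -0.066 and 0.066 m and y of coupling in the frame of tray between -0.066 and 0.066 m and z of coupling in the frame of tray below 0.045 m and ((x of crate_full in the frame of rack above 0 m and x of flange in the frame of rack below 0 m) or (x of crate_full in the frame of rack below 0 m and x of flange in the frame of rack above 0 m)) and contact force between coupling and the fingers below 0.1 N))), for 0.2 s.
2. the loaded crate lies flat on the deck behind the lip, tee inside (y of crate_full in the frame of rack between 0.054 and 0.096 m and z of crate_full in the frame of rack between 0.039 and 0.051 m and angle between crate_full's own z axis and vertical below 0.06 rad and x of tee in the frame of crate_full between -0.04 and 0.04 m and y of tee in the frame of crate_full between -0.05 and 0.05 m and z of tee in the frame of crate_full below 0.035 m), for 0.2 s.
At the end, for the whole second after the job is handed in: Loaded crate flat (0.06 rad) on its deck, origin 54-96 mm past the lip and 39-51 mm high, tee inside; the fitting from ahead of it in the tray (within 66 mm of centre along each axis); other fitting in the other lane and empty crate moved under 15 mm; all at rest (all of step 2 and ((x of flange in the frame of tray between -0.066 and 0.066 m and y of flange in the frame of tray between -0.066 and 0.066 m and z of flange in the frame of tray below 0.045 m and ((x of crate_full in the frame of rack above 0 m and x of coupling in the frame of rack below 0 m) or (x of crate_full in the frame of rack below 0 m and x of coupling in the frame of rack above 0 m)) and distance of coupling from where it was at the start of the episode below 0.015 m) or (x of coupling in the frame of tray between -0.066 and 0.066 m and y of coupling in the frame of tray between -0.066 and 0.066 m and z of coupling in the frame of tray below 0.045 m and ((x of crate_full in the frame of rack above 0 m and x of flange in the frame of rack below 0 m) or (x of crate_full in the frame of rack below 0 m and x of flange in the frame of rack above 0 m)) and distance of flange from where it was at the start of the episode below 0.015 m)) and linear speed of each of crate_full, tee, flange, coupling below 0.02 m/s and distance of crate_empty from where it was at the start of the episode below 0.015 m); the robot touches nothing.
It fails at once if the loaded crate is lifted off the rack (underside centre above 85 mm) (height (world z) of crate_full above 0.085 m).
It fails at once if the loaded crate is tipped over (beyond 0.7 rad) (angle between crate_full's own z axis and vertical above 0.7 rad).
It fails at once if both fittings are disturbed (each moved over 20 mm) (distance of each of flange, coupling from where it was at the start of the episode above 0.02 m).
It fails at once if the empty crate is moved over 20 mm (distance of crate_empty from where it was at the start of the episode above 0.02 m).
It fails at once if the gate valve, expansion joint or pipe cap is moved over 20 mm (distance of any of gate_valve, expansion_joint, pipe_cap from where it was at the start of the episode above 0.02 m).
It also fails if it takes over 67 s, if anything falls off the work surface, if the arm or the gripper's body presses on something with over 40 N, if the wrist force passes 120 N, or if a joint passes its speed limit or range.

## Working session

There is one attempt and no reset: what is moved stays moved. The work goes in short steps, Python scripts to look and compute and a tool call to move; the robot and the scene stay as the last step left them, time stands still between calls to the robot, and variables do not carry over. Pictures are saved under pics/ and viewed, at most 10 in all, crops included, and the job is handed in when it is done.

Besides the shell and the picture viewer there is one more tool, called after "Request:" as name(argument=value, ...) on one line, values as JSON. play_rows: Moves the arm, as the interface text tells. Its arguments: {"type":"object","properties":{"xyz":{"type":"array","items":{"type":"array","items":{"type":"number"}}},"rot":{"type":"array","items":{"type":"array","items":{"type":"number"}}},"grip":{"type":"array","items":{"type":"number"}}},"required":["xyz","rot","grip"]}

```bash
mkdir -p pics
cat > h.py <<'E'
import numpy as np, cv2
from bench import readout, vision, ctrl
from scipy.spatial.transform import Rotation as R
def pts(c):
    K=c["camera_matrix"];d=c["depth"];h,w=d.shape
    u,v=np.meshgrid(np.arange(w),np.arange(h))
    p=np.stack([(u-K[0,2])/K[0,0]*d,(v-K[1,2])/K[1,1]*d,d],-1)
    E=c["extrinsics"];return p@E[:3,:3].T+E[:3,3]
def rot(o): 
    q=o["eef_rot"];return R.from_quat([q[1],q[2],q[3],q[0]])
E
python3 - <<'E'
from h import *
o=readout.get_obs();print(o["eef_pos"],o["eef_rot"],o["opening"],rot(o).as_matrix().round(3))
for n in("scene","top"):
    c=vision.camera(n);np.savez(n+".npz",**{k:v for k,v in c.items() if isinstance(v,np.ndarray)})
    cv2.imwrite(f"pics/{n}.png",cv2.resize(c["color"][:,:,::-1],(768,576)))
    print(n,c["extrinsics"].round(3),c["camera_matrix"],(c["depth"]>0).mean())
E
```

```text
[ 0.24936678 -0.51752133  0.2493674 ] [-9.13049373e-04  9.74931165e-01  2.22504809e-01 -7.81127683e-06] 0.9988074504906419 [[ 0.901  0.434 -0.   ]
 [ 0.434 -0.901  0.002]
 [ 0.    -0.002 -1.   ]]
scene [[ 0.192  0.767 -0.612  1.313]
 [ 0.981 -0.149  0.122 -0.025]
 [ 0.002 -0.624 -0.782  1.043]
 [ 0.     0.     0.     1.   ]] [[462.09404564   0.         257.77038303]
 [  0.         462.09404564 188.89247607]
 [  0.           0.           1.        ]] 0.9961395263671875
top [[ 0.008 -0.992  0.125  0.411]
 [-1.    -0.011 -0.029  0.135]
 [ 0.03  -0.125 -0.992  1.238]
 [ 0.     0.     0.     1.   ]] [[487.84243263   0.         259.21114328]
 [  0.         487.84243263 191.2142071 ]
 [  0.           0.           1.        ]] 0.9958953857421875
```

View pics/scene.png

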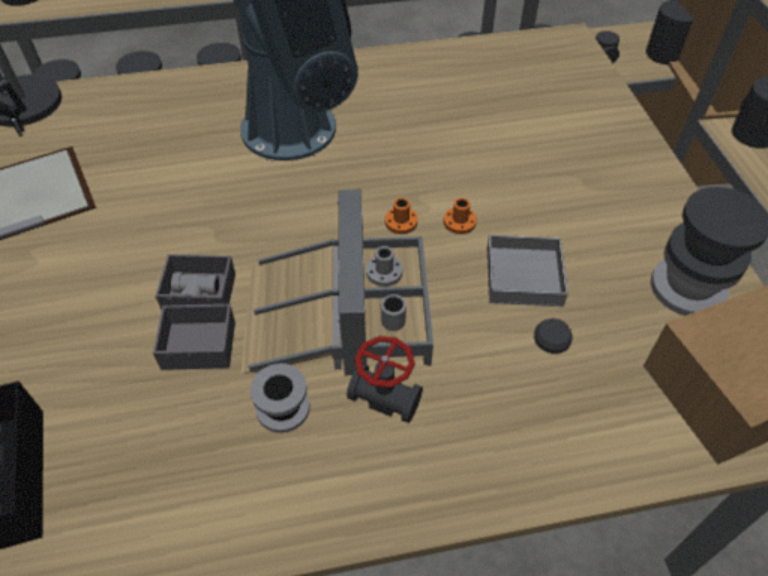

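View pics/top.png

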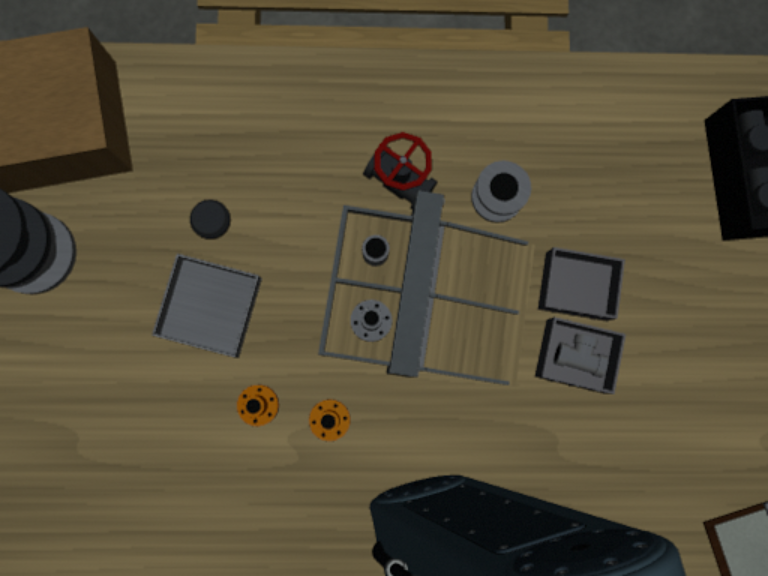

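The scene shows the tee in the robot-side crate: scene (195,282), top (580,355). Four things could be taken for the fitting, at these top-view pixels:
- Bright flange at (372,320), in the same lane as the loaded crate.
- Coupling at (375,248), in the other lane.
- Orange look-alikes at (258,405) and (328,420).

I choose the bright flange. The pipe cap is at (210,218) and the tray at (207,305).

```bash
cat > meas.py <<'E'
from h import *
def load(n): return dict(np.load(n+".npz"))
top=load("top");sc=load("scene")
def sel(c,box,zr):
    p=pts(c);v0,v1,u0,u1=[int(x/1.5) for x in box]
    q=p[v0:v1,u0:u1].reshape(-1,3);q=q[(q[:,2]>zr[0])&(q[:,2]<zr[1])];return q
def rect(q):
    (cx,cy),(w,h),a=cv2.minAreaRect((q[:,:2]*1000).astype(np.float32));return np.round([cx,cy,w,h,a,len(q),q[:,2].mean()*1000],1)
if __name__=="__main__":
    T={"beam":((180,390,380,455),(.178,.193)),"cratefull":((310,400,530,630),(.049,.061)),"crateempty":((240,322,530,630),(.049,.061)),
    "tray":((245,365,145,270),(.034,.046)),"flneck":((290,350,340,392),(.094,.108)),"fldisc":((290,350,340,392),(.054,.066)),"coup":((230,270,355,398),(.088,.102)),
    "tee":((325,385,548,612),(.036,.048)),"cap":((195,240,185,235),(.02,.04)),"deckrail":((200,370,315,400),(.0655,.0725)),"valve":((130,200,360,440),(.12,.15))}
    for k,(b,z) in T.items(): print("top",k,rect(sel(top,b,z)))
    S={"beam":((185,375,335,368),(.178,.193)),"cratefull":((250,310,150,240),(.049,.061)),"crateempty":((302,370,150,240),(.049,.061)),
    "tray":((230,310,480,570),(.034,.046)),"flneck":((240,285,362,405),(.094,.108)),"coup":((290,330,378,410),(.088,.102)),"tee":((265,300,165,228),(.036,.048))}
    for k,(b,z) in S.items(): print("sc",k,rect(sel(sc,b,z)))
E
python3 meas.py
python3 - <<'E'
import cv2
a=cv2.imread("pics/top.png");cv2.imwrite("pics/crop.png",cv2.resize(a[190:410,310:640],(800,533),interpolation=cv2.INTER_CUBIC))
E
```

```text
top beam [ 551.9   63.6   40.1  272.6   81.5 2247.   184. ]
top cratefull [ 469.  -221.   122.7  136.9   77.9  428.    53.8]
top crateempty [ 561.6 -220.7  121.3  119.9   80.8  368.    53.6]
top tray [528.8 400.5 141.5 140.1  75.4 414.   38.6]
top flneck [504.7 129.   31.6  31.6  45.3 163.  100.2]
top fldisc [513.  130.2  82.5  63.6   2.1 415.   58.3]
top coup [616.3 123.1  40.6  42.7  89.9 258.   94.3]
top tee [ 455.7 -211.9   96.3  103.7    1.2  372.    39.5]
top cap [678.6 404.1  58.8  62.5  48.7 440.   28.7]
top deckrail [562.5 139.7 113.3 246.1  81.9 557.   68.3]
top valve [747.6  82.6  91.3  91.8  65.4 650.  134.8]
sc beam [ 552.6   64.    40.   273.5   81.6 1330.   185.5]
sc cratefull [ 464.6 -211.1  138.5  130.6   78.8  468.    54. ]
sc crateempty [ 571.  -221.6  122.3  105.1   81.3  386.    54. ]
sc tray [529.2 400.9 140.1 145.1  75.6 372.   39.1]
sc flneck [506.8 129.2  29.8  34.3  78.8 115.  101. ]
sc coup [618.5 124.7  41.1  45.4  79.1 205.   95.5]
sc tee [ 456.9 -216.5  118.2   91.1   79.5  298.    40.8]
```

View pics/crop.png

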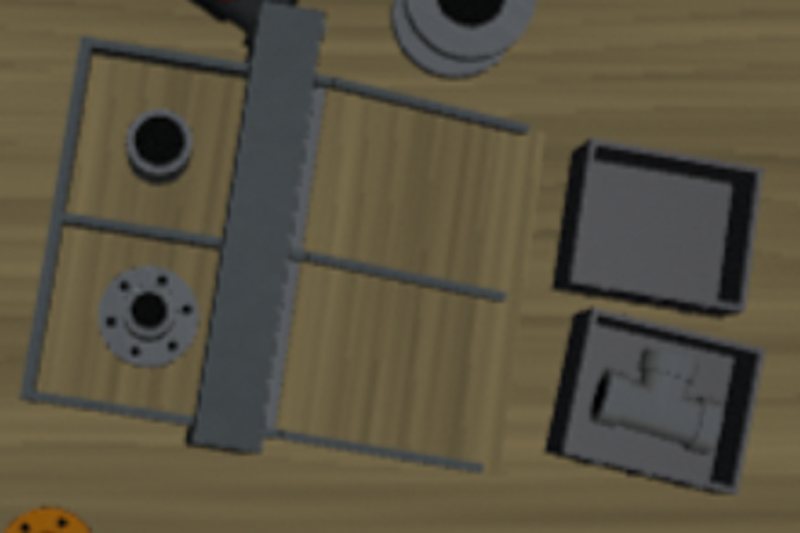

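```bash
cat >> h.py <<'E'
yaw=np.radians(-8.45);X=np.array([np.cos(yaw),np.sin(yaw),0]);Y=np.array([-np.sin(yaw),np.cos(yaw),0]);Z=np.array([0,0,1.])
O=np.array([.5522,.0638,0])-.025*Y
def r2w(p): p=np.array(p)/1000; return O+p[0]*X+p[1]*Y+p[2]*Z
def w2r(p): d=np.asarray(p)-O; return np.stack([d@X,d@Y,d@Z],-1)*1000
def ori(lean,yw=0):  # lean deg: + = fingers point down and up-ramp
    a=np.radians(lean);z=-np.cos(a)*Z+np.sin(a)*Y
    return R.from_rotvec([0,0,np.radians(yw)])*R.from_matrix(np.stack([X,np.cross(z,X)*-1,z],1)[:,[1,0,2]]) if 0 else R.from_rotvec([0,0,np.radians(yw)])*R.from_matrix(np.stack([np.cross(X,z),X,z],1))
def delta(p,r,p0=None,r0=None):
    o=readout.get_obs();p0=o["eef_pos"] if p0 is None else p0;r0=rot(o) if r0 is None else r0
    print("xyz",(r0.inv().apply(np.asarray(p)-p0)*1000).round(1),"rot",(r0.inv()*r).as_rotvec().round(3))
def st():
    o=readout.get_obs();print("t",round(o["time_s"],2),"rack TCP",w2r(o["eef_pos"]).round(1),"q",np.round(o["q"],2),"F",np.round(o["wrist_force"],1),"open",round(o["opening"],3),"gf",round(o["grasp_force"],1))
E
cat > m2.py <<'E'
from meas import *
def crate(c,tag):
    q=w2r(pts(c).reshape(-1,3));
    for nm,lo,hi in(("full",-125,-1),("empty",1,125)):
        s=q[(q[:,0]>lo)&(q[:,0]<hi)&(q[:,1]>-360)&(q[:,1]<-180)&(q[:,2]>50)&(q[:,2]<60)]
        print(tag,nm,np.round(cv2.minAreaRect(s[:,:2].astype(np.float32)),1) if 0 else cv2.minAreaRect(s[:,:2].astype(np.float32)),len(s))
E
python3 - <<'E'
from m2 import *
crate(top,"top");crate(sc,"sc")
print("flange",w2r(np.array([.5057,.1291,.1])),"coup",w2r(np.array([.617,.124,.1])),"tray",w2r([.529,.4007,0]))
for n in(top,sc):
    q=w2r(pts(n).reshape(-1,3));s=q[(abs(q[:,0])<140)&(q[:,1]>50)&(q[:,1]<165)&(q[:,2]>62)&(q[:,2]<72)];print("deckrails",cv2.minAreaRect(s[:,:2].astype(np.float32)))
    s=q[(q[:,0]>-150)&(q[:,0]<-100)&(q[:,1]>-158)&(q[:,1]<-20)&(q[:,2]>20)&(q[:,2]<75)];print(len(s))
print(vision.camera("wrist")["hand_eye"].round(3))
fl=np.array([.5057,.1291,0])
delta(fl+.24*Z+.0*Y,ori(-25))
E
```

```text
top full ((-58.56381607055664, -268.0631103515625), (121.81102752685547, 101.96334075927734), 85.34768676757812) 330
top empty ((59.63966369628906, -255.1788787841797), (121.38764190673828, 102.12398529052734), 89.43656921386719) 330
sc full ((-58.305809020996094, -266.87054443359375), (121.17929077148438, 104.98033142089844), 85.21043395996094) 308
sc empty ((60.521141052246094, -254.55918884277344), (122.32763671875, 105.125732421875), 89.79444122314453) 354
flange [-55.59080989  82.75813238 100.        ] coup [ 55.25039616  94.06861605 100.        ] tray [-72.45435213 354.83361996   0.        ]
deckrails ((-0.5583419799804688, 104.31584167480469), (246.41802978515625, 107.2314453125), 0.12939351797103882)
395
deckrails ((-0.338134765625, 104.23988342285156), (251.19149780273438, 108.12083435058594), 0.02752433344721794)
350
[[-0.    -0.947 -0.32   0.082]
 [ 1.     0.    -0.    -0.001]
 [ 0.    -0.32   0.947 -0.123]
 [ 0.     0.     0.     1.   ]]
xyz [ 511.5 -471.5   10.4] rot [-0.214 -0.402 -0.958]
```

The crop confirms it: the bright flange is in the loaded crate's lane, with rack pose about (-56, 83). The crate is at (-58, -267) and yawed -4.7°. Both fit the given sizes and ranges, so I'm moving.

Request:
play_rows(xyz=[[50, -45, -30], [100, -90, -30], [155, -140, -30], [205, -190, -30], [255, -235, -30], [305, -285, -30], [360, -330, -30], [410, -380, -30], [460, -425, -30], [510, -470, -30]], rot=[[-0.02, -0.04, -0.1], [-0.04, -0.08, -0.19], [-0.06, -0.12, -0.29], [-0.09, -0.16, -0.38], [-0.11, -0.2, -0.48], [-0.13, -0.24, -0.57], [-0.15, -0.28, -0.67], [-0.17, -0.32, -0.77], [-0.19, -0.36, -0.86], [-0.214, -0.402, -0.958]], grip=[0.8, 0.8, 0.8, 0.8, 0.8, 0.8, 0.8, 0.8, 0.8, 0.8])

```text
time_s: 1.4
eef_pos: [0.4778, 0.0601, 0.2804]
eef_rot: [0.143, 0.738, 0.639, -0.164]
wrist_force: [1.5, -0.3, 0.1]
opening: 0.796
grasp_force: 0.0
```

```bash
python3 -c "
from h import *
st();fl=np.array([.5057,.1291,0]);delta(fl+.27*Z,ori(-25))"
```

```text
t 1.4 rack TCP [-73.   10.4 280.4] q [ 0.14  0.08  1.72 -0.42  1.48  0.35] F [ 1.5 -0.3  0.1] open 0.796 gf 0.0
xyz [ 69.9  17.6 -21.3] rot [0.003 0.003 0.003]
```

Request:
play_rows(xyz=[[35, 9, -11], [70, 18, -21], [70, 18, -21], [70, 18, -21], [70, 18, -21], [70, 18, -21], [70, 18, -21], [70, 18, -21], [70, 18, -21], [70, 18, -21]], rot=[[0, 0, 0], [0, 0, 0], [0, 0, 0], [0, 0, 0], [0, 0, 0], [0, 0, 0], [0, 0, 0], [0, 0, 0], [0, 0, 0], [0, 0, 0]], grip=[0.8, 0.8, 0.8, 0.8, 0.8, 0.8, 0.8, 0.8, 0.8, 0.8])

```text
time_s: 2.65
eef_pos: [0.5058, 0.1268, 0.2696]
eef_rot: [0.142, 0.739, 0.637, -0.164]
wrist_force: [-0.1, -0.3, 0.3]
opening: 0.798
grasp_force: 0.0
```

```bash
python3 -c "
from h import *
st();fl=np.array([.5057,.1291,0]);delta(fl+.085*Z,ori(-25))
o=readout.get_obs();c=vision.camera('wrist');E=np.eye(4);E[:3,:3]=rot(o).as_matrix();E[:3,3]=o['eef_pos'];c['extrinsics']=E@c['hand_eye']
q=w2r(pts(c).reshape(-1,3));s=q[(abs(q[:,0]+55)<40)&(abs(q[:,1]-83)<40)&(q[:,2]>96)&(q[:,2]<106)];print(cv2.minAreaRect(s[:,:2].astype(np.float32)),len(s),s[:,2].mean())
cv2.imwrite('pics/w1.png',c['color'][:,:,::-1])"
```

```text
t 2.65 rack TCP [-55.2  80.4 269.6] q [ 0.25  0.2   1.6  -0.4   1.52  0.45] F [-0.1 -0.3  0.3] open 0.798 gf 0.0
xyz [ 80.4  -0.6 166.2] rot [ 0.001  0.002 -0.001]
((-55.87401580810547, 84.574462890625), (33.214942932128906, 33.19610595703125), 78.98211669921875) 960 99.9500917638489
```

View pics/w1.png

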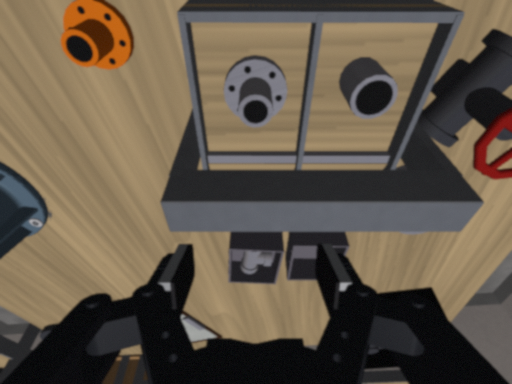

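The wrist view shows the bright flange at (255,95), its neck centre at rack (-55.9, 84.6, 100). That agrees with the first measurement, so I'm descending straight and closing.

Request:
play_rows(xyz=[[12, 0, 24], [24, 0, 48], [35, 0, 72], [47, 0, 96], [59, 0, 120], [70, -0.5, 142], [77, -0.5, 156], [81.5, -0.5, 165.5], [81.5, -0.5, 165.5], [81.5, -0.5, 165.5]], rot=[[0, 0, 0], [0, 0, 0], [0, 0, 0], [0, 0, 0], [0, 0, 0], [0, 0, 0], [0, 0, 0], [0, 0, 0], [0, 0, 0], [0, 0, 0]], grip=[0.8, 0.8, 0.8, 0.8, 0.8, 0.8, 0.8, 0.8, 0.8, 0.8])

```text
time_s: 3.95
eef_pos: [0.5066, 0.1305, 0.086]
eef_rot: [0.143, 0.739, 0.637, -0.164]
wrist_force: [-0.1, 0.4, -0.5]
opening: 0.798
grasp_force: 0.0
```

Request:
play_rows(xyz=[[0, 0, 0], [0, 0, 0], [0, 0, 0], [0, 0, 0], [0, 0, 0], [0, 0, 0], [0, 0, 0], [0, 0, 0], [0, 0, 0], [0, 0, 0]], rot=[[0, 0, 0], [0, 0, 0], [0, 0, 0], [0, 0, 0], [0, 0, 0], [0, 0, 0], [0, 0, 0], [0, 0, 0], [0, 0, 0], [0, 0, 0]], grip=[0.2, 0.2, 0.2, 0.2, 0.2, 0.2, 0.2, 0.2, 0.2, 0.2])

```text
time_s: 5.2
eef_pos: [0.5066, 0.1306, 0.086]
eef_rot: [0.143, 0.739, 0.637, -0.164]
wrist_force: [0.9, 1.9, 6.2]
opening: 0.375
grasp_force: 59.6
```

```bash
python3 -c "
from h import *
st();o=readout.get_obs();p=o['eef_pos'];r=rot(o);delta(p+.11*Z+.02*Y,r)"
```

```text
t 5.2 rack TCP [-54.9  84.4  86. ] q [ 0.25  0.44  1.71 -0.43  1.21  0.6 ] F [0.9 1.9 6.2] open 0.375 gf 59.6
xyz [ -28.5    0.2 -108.1] rot [0. 0. 0.]
```

Gripped: opening 0.375 is about 32 mm, against the 34 mm neck. Lifting.

Request:
play_rows(xyz=[[-5, 0, -12], [-12, 0, -30], [-20, 0, -55], [-25, 0, -85], [-28, 0, -108], [-28, 0, -108], [-28, 0, -108], [-28, 0, -108], [-28, 0, -108], [-28, 0, -108]], rot=[[0, 0, 0], [0, 0, 0], [0, 0, 0], [0, 0, 0], [0, 0, 0], [0, 0, 0], [0, 0, 0], [0, 0, 0], [0, 0, 0], [0, 0, 0]], grip=[0.2, 0.2, 0.2, 0.2, 0.2, 0.2, 0.2, 0.2, 0.2, 0.2])

```text
time_s: 6.45
eef_pos: [0.5087, 0.1505, 0.1944]
eef_rot: [0.142, 0.739, 0.637, -0.165]
wrist_force: [-0.5, -0.3, -3.8]
opening: 0.376
grasp_force: 59.9
```

```bash
python3 -c "
from h import *
st();r=ori(-25);delta(r2w([-72.5,354.8,150]),r)
delta(r2w([-72.5,354.8,47]),r,r2w([-72.5,354.8,150]),r)"
```

```text
t 6.45 rack TCP [-55.8 104.3 194.4] q [ 0.28  0.31  1.63 -0.4   1.41  0.54] F [-0.5 -0.3 -3.8] open 0.376 gf 59.9
xyz [245.6 -16.8 -66.1] rot [-0.     0.002 -0.   ]
xyz [43.5 -0.  93.3] rot [0. 0. 0.]
```

Request:
play_rows(xyz=[[20, -1, -5], [55, -3, -14], [90, -6, -24], [125, -9, -34], [160, -11, -43], [195, -13, -52], [225, -15, -60], [245.5, -17, -66], [245.5, -17, -66], [245.5, -17, -66]], rot=[[0, 0, 0], [0, 0, 0], [0, 0, 0], [0, 0, 0], [0, 0, 0], [0, 0, 0], [0, 0, 0], [0, 0, 0], [0, 0, 0], [0, 0, 0]], grip=[0.2, 0.2, 0.2, 0.2, 0.2, 0.2, 0.2, 0.2, 0.2, 0.2])

```text
time_s: 7.7
eef_pos: [0.5286, 0.4008, 0.15]
eef_rot: [0.142, 0.739, 0.638, -0.165]
wrist_force: [0.0, -0.0, -3.7]
opening: 0.377
grasp_force: 60.2
```

Request:
play_rows(xyz=[[8, 0, 17], [16, 0, 34], [24, 0, 51], [30, 0, 64], [35, 0, 75], [39, 0, 83], [42, 0, 89], [43.5, 0, 93], [43.5, 0, 93], [43.5, 0, 93]], rot=[[0, 0, 0], [0, 0, 0], [0, 0, 0], [0, 0, 0], [0, 0, 0], [0, 0, 0], [0, 0, 0], [0, 0, 0], [0, 0, 0], [0, 0, 0]], grip=[0.2, 0.2, 0.2, 0.2, 0.2, 0.2, 0.2, 0.2, 0.2, 0.2])

```text
time_s: 8.95
eef_pos: [0.5293, 0.4009, 0.0484]
eef_rot: [0.142, 0.739, 0.637, -0.164]
wrist_force: [-0.1, -0.5, -3.6]
opening: 0.373
grasp_force: 60.2
```

```bash
python3 -c "
from h import *
st();r=ori(-25);delta(r2w([-72.5,354.8,45]),r)"
```

```text
t 8.95 rack TCP [-72.1 355.   48.4] q [ 0.61  0.82  1.19 -0.32  1.45  0.85] F [-0.1 -0.5 -3.6] open 0.373 gf 60.2
xyz [ 1.2 -0.4  3.2] rot [ 0.001  0.001 -0.001]
```

Request:
play_rows(xyz=[[0.5, 0, 1.5], [1.3, 0, 3], [1.3, 0, 3], [1.3, 0, 3], [1.3, 0, 3], [1.3, 0, 3], [1.3, 0, 3], [1.3, 0, 3], [1.3, 0, 3], [1.3, 0, 3]], rot=[[0, 0, 0], [0, 0, 0], [0, 0, 0], [0, 0, 0], [0, 0, 0], [0, 0, 0], [0, 0, 0], [0, 0, 0], [0, 0, 0], [0, 0, 0]], grip=[0.2, 0.2, 0.2, 0.2, 0.65, 0.65, 0.65, 0.65, 0.65, 0.65])

```text
time_s: 10.2
eef_pos: [0.529, 0.4006, 0.0446]
eef_rot: [0.142, 0.739, 0.637, -0.164]
wrist_force: [0.7, 0.2, 0.0]
opening: 0.645
grasp_force: 0.0
```

```bash
python3 -c "
from h import *
st();o=readout.get_obs();p=o['eef_pos'];r=rot(o);delta(p+.2*Z,r);p2=p+.2*Z
delta(r2w([-60,-385,270]),ori(45),p2,r)"
```

```text
t 10.2 rack TCP [-72.4 354.7  44.6] q [ 0.61  0.82  1.19 -0.32  1.45  0.85] F [0.7 0.2 0. ] open 0.645 gf 0.0
xyz [ -84.8    0.2 -181.1] rot [0. 0. 0.]
xyz [-680.7   12.6  290.6] rot [ 1.000e-03  1.223e+00 -0.000e+00]
```

Request:
play_rows(xyz=[[-8, 0, -18], [-21, 0, -45], [-38, 0, -81], [-55, 0, -118], [-72, 0, -154], [-85, 0, -181], [-85, 0, -181], [-85, 0, -181], [-85, 0, -181], [-85, 0, -181]], rot=[[0, 0, 0], [0, 0, 0], [0, 0, 0], [0, 0, 0], [0, 0, 0], [0, 0, 0], [0, 0, 0], [0, 0, 0], [0, 0, 0], [0, 0, 0]], grip=[0.65, 0.65, 0.65, 0.65, 0.65, 0.65, 0.65, 0.65, 0.65, 0.65])

```text
time_s: 11.45
eef_pos: [0.5284, 0.4001, 0.2432]
eef_rot: [0.142, 0.739, 0.637, -0.165]
wrist_force: [-0.4, -0.3, -0.8]
opening: 0.648
grasp_force: 0.0
```

Run:
```python
from h import *
st();c=vision.camera("top");q=w2r(pts(c).reshape(-1,3))
s=q[(abs(q[:,0]+72)<50)&(abs(q[:,1]-355)<50)&(q[:,2]>55)&(q[:,2]<70)];print("flange neck",cv2.minAreaRect(s[:,:2].astype(np.float32)),len(s),s[:,2].mean())
delta(r2w([-60,-385,290]),ori(45))
```

```text
t 11.45 rack TCP [-73.  354.1 243.2] q [ 0.61  0.61  1.1  -0.32  1.73  0.75] F [-0.4 -0.3 -0.8] open 0.648 gf 0.0
flange neck ((-75.05705261230469, 352.7450256347656), (31.920656204223633, 31.954851150512695), 13.44892692565918) 153 59.56356599631891
xyz [-688.9   13.   272.1] rot [-0.     1.225 -0.   ]
```

The flange is standing in the tray, with its neck top at 60 mm as expected. Traversing back to behind the loaded crate.

Request:
play_rows(xyz=[[-60, 1, 0], [-115, 2, 10], [-170, 3, 35], [-230, 4, 70], [-290, 5, 100], [-345, 6, 130], [-400, 7, 155], [-460, 8, 180], [-515, 9, 205], [-570, 10, 225]], rot=[[0, 0, 0], [0, 0.05, 0], [0, 0.15, 0], [0, 0.3, 0], [0, 0.45, 0], [0, 0.6, 0], [0, 0.75, 0], [0, 0.9, 0], [0, 1.05, 0], [0, 1.2, 0]], grip=[0.65, 0.65, 0.65, 0.65, 0.65, 0.65, 0.65, 0.65, 0.65, 0.65])

```text
time_s: 12.75
eef_pos: [0.4489, -0.2016, 0.2826]
eef_rot: [-0.243, 0.703, 0.606, 0.284]
wrist_force: [1.8, 0.1, 1.2]
opening: 0.649
grasp_force: 0.0
```

Run:
```python
from h import *
st()
delta(r2w([-60,-390,200]),ori(45))
```

```text
t 12.75 rack TCP [ -63.2 -252.7  282.6] q [-0.98  0.25  1.64  0.51  1.84 -0.84] F [1.8 0.1 1.2] open 0.649 gf 0.0
xyz [-156.3    3.1  -35.7] rot [0.004 0.019 0.001]
```

Request:
play_rows(xyz=[[-40, 1, -9], [-85, 2, -18], [-130, 3, -28], [-156, 3, -36], [-156, 3, -36], [-156, 3, -36], [-156, 3, -36], [-156, 3, -36], [-156, 3, -36], [-156, 3, -36]], rot=[[0, 0.019, 0], [0, 0.019, 0], [0, 0.019, 0], [0.004, 0.019, 0], [0.004, 0.019, 0], [0.004, 0.019, 0], [0.004, 0.019, 0], [0.004, 0.019, 0], [0.004, 0.019, 0], [0.004, 0.019, 0]], grip=[0.65, 0.65, 0.65, 0.65, 0.65, 0.65, 0.65, 0.65, 0.65, 0.65])

```text
time_s: 14.0
eef_pos: [0.4325, -0.3356, 0.2004]
eef_rot: [-0.25, 0.7, 0.605, 0.287]
wrist_force: [1.2, -0.3, 0.9]
opening: 0.653
grasp_force: 0.0
```

Run:
```python
from h import *
st()
delta(r2w([-59.5,-378,32]),ori(45))
o=readout.get_obs();c=vision.camera('wrist');E=np.eye(4);E[:3,:3]=rot(o).as_matrix();E[:3,3]=o['eef_pos'];c['extrinsics']=E@c['hand_eye']
q=w2r(pts(c).reshape(-1,3))
for lo,hi in((-125,-1),(1,125)):
    s=q[(q[:,0]>lo)&(q[:,0]<hi)&(q[:,1]>-345)&(q[:,1]<-185)&(q[:,2]>50)&(q[:,2]<60)];print(cv2.minAreaRect(s[:,:2].astype(np.float32)),len(s))
cv2.imwrite('pics/w2.png',c['color'][:,:,::-1])
```

```text
t 14.0 rack TCP [ -59.7 -387.6  200.4] q [-1.11  0.54  1.43  0.43  1.84 -0.99] F [ 1.2 -0.3  0.9] open 0.653 gf 0.0
xyz [-111.7    0.6  126.4] rot [-0.003  0.005  0.001]
((-57.77354431152344, -266.68798828125), (121.41355895996094, 100.16883850097656), 85.4852066040039) 1394
((60.88866424560547, -254.6049041748047), (120.8112564086914, 101.06197357177734), 89.14530181884766) 1491
```

View pics/w2.png

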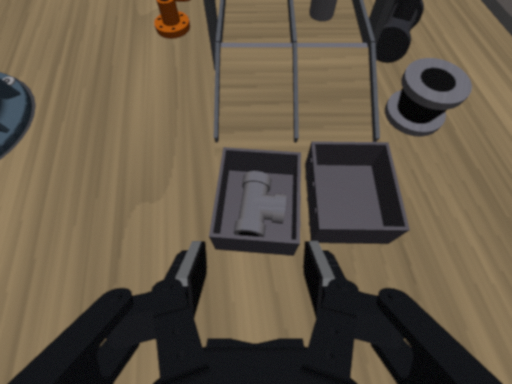

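The wrist view shows the tee crate at (257,200) between and ahead of the fingers, with the empty crate to its right at (355,190). Measured pose is (-57.8, -266.7), yaw -4.5°. Descending behind it.

Request:
play_rows(xyz=[[-14, 0, 16], [-28, 0, 32], [-42, 0, 48], [-56, 0, 63], [-70, 0, 79], [-84, 0, 95], [-98, 0, 111], [-108, 0.5, 122], [-111.5, 0.5, 126.5], [-111.5, 0.5, 126.5]], rot=[[0, 0, 0], [0, 0, 0], [0, 0, 0], [0, 0, 0], [0, 0, 0], [0, 0, 0], [0, 0, 0], [-0.003, 0.005, 0], [-0.003, 0.005, 0], [-0.003, 0.005, 0]], grip=[0.65, 0.65, 0.65, 0.65, 0.65, 0.65, 0.65, 0.65, 0.65, 0.65])

```text
time_s: 15.3
eef_pos: [0.434, -0.3259, 0.0318]
eef_rot: [-0.25, 0.699, 0.603, 0.29]
wrist_force: [0.1, 0.1, 0.1]
opening: 0.652
grasp_force: 0.0
```

Run:
```python
from h import *
st()
delta(r2w([-59.5,-310,30]),ori(45))
```

```text
t 15.3 rack TCP [ -59.7 -377.8   31.8] q [-1.1   0.77  1.46  0.42  1.59 -1.1 ] F [0.1 0.1 0.1] open 0.652 gf 0.0
xyz [46.6  0.2 49.3] rot [-0.    -0.001  0.   ]
```

Request:
play_rows(xyz=[[5, 0, 5], [10, 0, 10], [15, 0, 15.5], [20, 0, 20.5], [25, 0, 26], [30, 0, 31], [35, 0, 36.5], [40, 0, 41.5], [44, 0, 46], [46.5, 0, 48.5]], rot=[[0, 0, 0], [0, 0, 0], [0, 0, 0], [0, 0, 0], [0, 0, 0], [0, 0, 0], [0, 0, 0], [0, 0, 0], [0, 0, 0], [0, 0, 0]], grip=[0.65, 0.65, 0.65, 0.65, 0.65, 0.65, 0.65, 0.65, 0.65, 0.65])

```text
time_s: 16.55
eef_pos: [0.4439, -0.2596, 0.0309]
eef_rot: [-0.25, 0.699, 0.604, 0.29]
wrist_force: [-0.9, -5.8, 3.2]
opening: 0.649
grasp_force: 2.8
```

```bash
cat >> h.py <<'E'
def crates(lo=-345,hi=-185,zr=(50,60)):
    for n in("wrist","scene","top"):
        o=readout.get_obs();c=vision.camera(n)
        if n=="wrist":
            E=np.eye(4);E[:3,:3]=rot(o).as_matrix();E[:3,3]=o['eef_pos'];c['extrinsics']=E@c['hand_eye']
        q=w2r(pts(c).reshape(-1,3))
        s=q[(q[:,0]>-125)&(q[:,0]<-1)&(q[:,1]>lo)&(q[:,1]<hi)&(q[:,2]>zr[0])&(q[:,2]<zr[1])]
        if len(s)>20: print(n,[np.round(v,1) for v in cv2.minAreaRect(s[:,:2].astype(np.float32))],len(s),"ext",s.min(0).round(),s.max(0).round())
        cv2.imwrite(f"pics/last_{n}.png",c['color'][:,:,::-1])
E
python3 - <<'E'
from h import *
st();crates(-300,-150)
E
```

```text
t 16.55 rack TCP [ -59.6 -310.8   30.9] q [-1.04  0.71  1.59  0.46  1.52 -1.08] F [-0.9 -5.8  3.2] open 0.649 gf 2.8
wrist [array([ -62.7, -234.2]), array([101. , 121.4]), np.float64(0.3)] 6652 ext [-113. -295.   50.] [ -12. -173.   56.]
scene [array([ -61.9, -234.6]), array([106.8, 121.7]), np.float64(0.0)] 301 ext [-115. -295.   50.] [  -8. -174.   60.]
top [array([ -63. , -234.6]), array([121.1, 100.8]), np.float64(89.8)] 324 ext [-113. -295.   50.] [ -13. -174.   60.]
```

Squared up: yaw 0°, x = -62.7, which gives 4 mm clearance to the rail. Pushing on.

Request:
play_rows(xyz=[[5, 0, 5], [10.5, 0, 10.5], [16, 0, 15.5], [21, 0, 21], [26.5, 0, 26], [32, 0, 31.5], [37, 0, 36.5], [42.5, 0, 42], [48, 0, 47], [53.5, 0, 52.5]], rot=[[0, 0, 0], [0, 0, 0], [0, 0, 0], [0, 0, 0], [0, 0, 0], [0, 0, 0], [0, 0, 0], [0, 0, 0], [0, 0, 0], [0, 0, 0]], grip=[0.65, 0.65, 0.65, 0.65, 0.65, 0.65, 0.65, 0.65, 0.65, 0.65])

```text
time_s: 17.95
eef_pos: [0.4548, -0.1846, 0.0312]
eef_rot: [-0.25, 0.699, 0.603, 0.29]
wrist_force: [-1.3, -1.9, -3.4]
opening: 0.652
grasp_force: 2.0
```

Run:
```python
from h import *
st();crates(-225,-60,(45,100));delta(r2w([-60.5,-190,33]),ori(45));delta(r2w([-60.5,-150,45]),ori(45))
```

```text
t 17.95 rack TCP [ -59.9 -235.1   31.2] q [-0.95  0.64  1.71  0.52  1.44 -1.05] F [-1.3 -1.9 -3.4] open 0.652 gf 2.0
wrist [array([ -62.1, -142.4]), array([164.3, 120.3]), np.float64(89.9)] 24355 ext [-122. -224.   45.] [ -2. -60.  81.]
scene [array([ -62.7, -142.9]), array([162.6, 122.7]), np.float64(89.8)] 1080 ext [-124. -224.   45.] [ -1. -61.  86.]
top [array([ -62.2, -142.5]), array([122.7, 164. ]), np.float64(0.3)] 1094 ext [-124. -225.   45.] [ -1. -60.  86.]
xyz [32.3 -0.5 30.6] rot [-0.001 -0.003  0.001]
xyz [69.  -0.4 50.5] rot [-0.001 -0.003  0.001]
```

View pics/last_wrist.png

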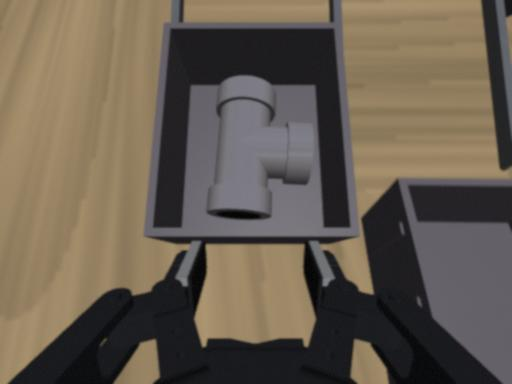

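The wrist view shows the crate at (253,130), square and entering the rails at (177,10) and (336,10), with the tee inside. Continuing up the ramp.

Request:
play_rows(xyz=[[6.5, 0, 6], [13, 0, 12], [19.5, -0.2, 18.5], [26, -0.3, 24.5], [32.5, -0.5, 30.5], [40, -0.5, 34.5], [47, -0.5, 38.5], [54.5, -0.5, 42.5], [62, -0.5, 46.5], [69, -0.5, 50.5]], rot=[[0, 0, 0], [0, 0, 0], [0, 0, 0], [0, 0, 0], [0, 0, 0], [0, 0, 0], [0, 0, 0], [0, 0, 0], [0, 0, 0], [0, 0, 0]], grip=[0.65, 0.65, 0.65, 0.65, 0.65, 0.65, 0.65, 0.65, 0.65, 0.65])

```text
time_s: 19.35
eef_pos: [0.4678, -0.1031, 0.0455]
eef_rot: [-0.248, 0.7, 0.604, 0.29]
wrist_force: [-2.0, -10.6, 2.8]
opening: 0.654
grasp_force: 4.3
```

Run:
```python
from h import *
st();delta(r2w([-60.5,-90,67]),ori(45))
```

```text
t 19.35 rack TCP [ -58.9 -152.5   45.5] q [-0.84  0.55  1.83  0.59  1.37 -1.  ] F [ -2.  -10.6   2.8] open 0.654 gf 4.3
xyz [59.4 -1.5 28.8] rot [0.003 0.002 0.002]
```

Request:
play_rows(xyz=[[6, 0, 3], [12, 0, 6], [18, -0.5, 8.5], [24, -0.5, 11.5], [30, -0.5, 14.5], [36, -1, 17.5], [42, -1, 20], [48, -1, 23], [54, -1, 26], [59.5, -1, 29]], rot=[[0, 0, 0], [0, 0, 0], [0, 0, 0], [0, 0, 0], [0, 0, 0], [0, 0, 0], [0, 0, 0], [0, 0, 0], [0, 0, 0], [0, 0, 0]], grip=[0.65, 0.65, 0.65, 0.65, 0.65, 0.65, 0.65, 0.65, 0.65, 0.65])

```text
time_s: 20.6
eef_pos: [0.4759, -0.0407, 0.067]
eef_rot: [-0.249, 0.7, 0.604, 0.29]
wrist_force: [-1.3, -11.8, 3.0]
opening: 0.649
grasp_force: 4.3
```

Run:
```python
from h import *
st();delta(r2w([-60.5,-50,81]),ori(45));delta(r2w([-60.5,-32,86]),ori(45))
crates(-90,150,(70,135))
```

```text
t 20.6 rack TCP [-60.1 -89.6  67. ] q [-0.75  0.46  1.9   0.64  1.34 -0.94] F [ -1.3 -11.8   3. ] open 0.649 gf 4.3
xyz [37.9 -0.3 18.1] rot [0.002 0.001 0.002]
xyz [54.2 -0.3 27.2] rot [0.002 0.001 0.002]
wrist [array([-68.8, -21.9]), array([112.3, 136.1]), np.float64(0.0)] 40187 ext [-125.  -90.   70.] [-13.  46. 135.]
scene [array([-63.2,  29.9]), array([239.5, 123.6]), np.float64(89.7)] 1100 ext [-125.  -90.   70.] [ -1. 150. 122.]
top [array([-62.1,  29.9]), array([239.8, 121.9]), np.float64(90.0)] 1105 ext [-123.  -90.   70.] [ -1. 150. 120.]
```

View pics/last_wrist.png

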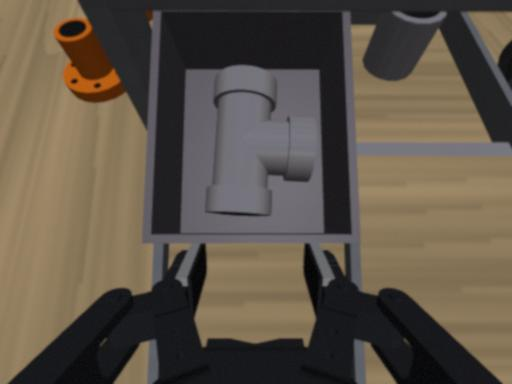

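The crate is at (252,130) in the wrist view, between the rails with the tee inside. Before it tips over the lip I back off slightly and raise the fingers, so they can't slip under the back edge.

Request:
play_rows(xyz=[[-4, 0, -4], [2, 0, -10], [7.5, 0, -15.5], [12, 0, -12], [17.5, 0, -8], [23, 0, -3], [28.5, 0, 1.5], [33.5, 0, 6], [39, 0, 10.5], [43.5, 0, 14.5]], rot=[[0, 0, 0], [0, 0, 0], [0, 0, 0], [0, 0, 0], [0, 0, 0], [0, 0, 0], [0, 0, 0], [0, 0, 0], [0, 0, 0], [0, 0, 0]], grip=[0.65, 0.65, 0.65, 0.65, 0.65, 0.65, 0.65, 0.65, 0.65, 0.65])

```text
time_s: 22.0
eef_pos: [0.4804, 0.0017, 0.0862]
eef_rot: [-0.251, 0.699, 0.604, 0.29]
wrist_force: [0.0, -2.6, -1.7]
opening: 0.655
grasp_force: 1.1
```

Run:
```python
from h import *
st();delta(r2w([-60.5,-8,85]),ori(45))
crates(-90,150,(70,135))
```

```text
t 22.0 rack TCP [-61.9 -46.9  86.2] q [-0.67  0.4   1.94  0.68  1.33 -0.88] F [ 0.  -2.6 -1.7] open 0.655 gf 1.1
xyz [26.6  1.4 28.4] rot [-0.001 -0.001  0.   ]
wrist [array([-63. , -10.8]), array([124. , 158.4]), np.float64(0.0)] 40678 ext [-125.  -90.   70.] [ -1.  68. 135.]
scene [array([-63. ,  29.9]), array([123.7, 239.7]), np.float64(0.0)] 1340 ext [-125.  -90.   70.] [ -1. 150. 135.]
top [array([-62.7,  29.2]), array([238.4, 123. ]), np.float64(89.9)] 1177 ext [-124.  -90.   70.] [ -1. 149. 135.]
```

View pics/last_wrist.png

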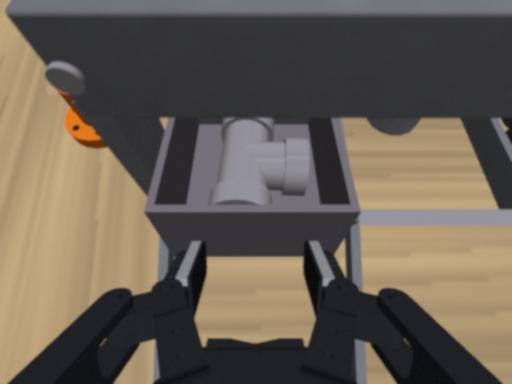

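The crate has tipped level over the lip: its back wall is at (252,230) and the tee is inside. Final push of about 42 mm.

Request:
play_rows(xyz=[[3.5, 0, 3.5], [7, 0, 7], [10.5, 0.5, 10.5], [14, 0.5, 14.5], [18, 1, 18.5], [21.5, 1, 22.5], [25, 1, 26.5], [28.5, 1, 30], [28.5, 1, 30], [28.5, 1, 30]], rot=[[0, 0, 0], [0, 0, 0], [0, 0, 0], [0, 0, 0], [0, 0, 0], [0, 0, 0], [0, 0, 0], [0, 0, 0], [0, 0, 0], [0, 0, 0]], grip=[0.65, 0.65, 0.65, 0.65, 0.65, 0.65, 0.65, 0.65, 0.65, 0.65])

```text
time_s: 23.4
eef_pos: [0.4878, 0.0421, 0.0858]
eef_rot: [-0.251, 0.699, 0.603, 0.29]
wrist_force: [0.2, -0.2, -0.2]
opening: 0.651
grasp_force: 0.0
```

Run:
```python
from h import *
st()
crates(46,148,(95,106));crates(-20,148,(95,106))
```

```text
t 23.4 rack TCP [-60.5  -6.   85.8] q [-0.6   0.39  1.96  0.73  1.29 -0.84] F [ 0.2 -0.2 -0.2] open 0.651 gf 0.0
scene [array([-64.2,  89.2]), array([105.2,  82.4]), np.float64(0.2)] 193 ext [-117.   48.   95.] [-11. 130. 105.]
top [array([-64.2,  88.5]), array([100. ,  83.3]), np.float64(0.2)] 193 ext [-114.   47.   95.] [-14. 130. 104.]
wrist [array([-69.1,   3.1]), array([111.7,  46.1]), np.float64(0.1)] 3925 ext [-125.  -20.   95.] [-13.  26. 106.]
scene [array([-63.4,  56. ]), array([106.2, 148.8]), np.float64(0.2)] 255 ext [-116.  -19.   95.] [-10. 131. 106.]
top [array([-64.1,  55.4]), array([149.1, 100.3]), np.float64(89.9)] 255 ext [-114.  -19.   95.] [-14. 130. 106.]
```

View pics/last_wrist.png

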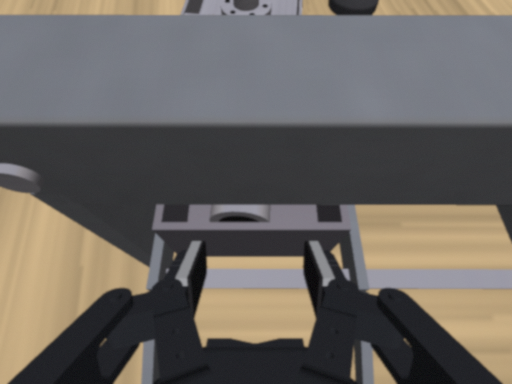

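The crate's front rim is at y = 130, so its origin is at about 70. Contact force is zero, so the back edge has dropped. Retreating before I verify.

Request:
play_rows(xyz=[[-5, 0, -5], [-10, 0, -14], [-14, 0, -30], [-16, 0, -50], [-18, 0, -75], [-20, 0, -100], [-20, 0, -130], [-20, 0, -160], [-20, 0, -180], [-20, 0, -180]], rot=[[0, 0, 0], [0, 0, 0], [0, 0, 0], [0, 0, 0], [0, 0, 0], [0, 0, 0], [0, 0, 0], [0, 0, 0], [0, 0, 0], [0, 0, 0]], grip=[0.65, 0.65, 0.65, 0.65, 0.65, 0.65, 0.65, 0.65, 0.65, 0.65])

```text
time_s: 24.95
eef_pos: [0.4676, -0.1, 0.1997]
eef_rot: [-0.249, 0.7, 0.603, 0.29]
wrist_force: [0.7, 0.2, 0.0]
opening: 0.65
grasp_force: 0.0
```

Run:
```python
from h import *
from meas import top as T0
st()
for n in("scene","top"):
    c=vision.camera(n);q=w2r(pts(c).reshape(-1,3));B=lambda x0,x1,y0,y1,z0,z1:q[(q[:,0]>x0)&(q[:,0]<x1)&(q[:,1]>y0)&(q[:,1]<y1)&(q[:,2]>z0)&(q[:,2]<z1)]
    cv2.imwrite(f"pics/end_{n}.png",cv2.resize(c["color"][:,:,::-1],(768,576)))
    s=B(-118,-3,48,140,93,112)
    A=np.c_[s[:,:2],np.ones(len(s))];print(n,"rim max y",s[:,1].max().round(1),"z med",np.median(s[:,2]).round(1),"plane",np.linalg.lstsq(A,s[:,2],rcond=None)[0].round(3))
    for nm,b in(("back rim",(-118,-3,-10,5+5,85,112)),("coup",(20,100,55,130,90,100)),("empty",(1,125,-345,-180,50,60)),("flange",(-122,-22,305,405,55,66)),("tee",(-105,-20,48,128,75,92))):
        s=B(*b)
        if len(s)>10:print(" ",nm,[np.round(v,1) for v in cv2.minAreaRect(s[:,:2].astype(np.float32))],len(s),s[:,2].max().round(1))
```

```text
t 24.95 rack TCP [ -59.6 -149.4  199.7] q [-0.84  0.26  1.82  0.58  1.62 -0.83] F [0.7 0.2 0. ] open 0.65 gf 0.0
scene rim max y 130.7 z med 99.1 plane [1.0000e-03 1.8000e-02 9.7084e+01]
  coup [array([56. , 94.5]), array([42.1, 43.3]), np.float64(72.1)] 197 99.6
  empty [array([  61.6, -254.5]), array([121.4, 106.6]), np.float64(89.1)] 349 59.4
  flange [array([-73.7, 354.1]), array([31.6, 35.7]), np.float64(45.1)] 97 66.0
  tee [array([-53.1,  87.9]), array([78.5, 53.2]), np.float64(88.4)] 246 91.6
top rim max y 130.1 z med 99.0 plane [-1.0000e-03  6.0000e-03  9.8287e+01]
  coup [array([54.5, 93. ]), array([41.1, 40.5]), np.float64(9.2)] 255 99.1
  empty [array([  60.4, -255.3]), array([122. , 100.4]), np.float64(89.3)] 276 59.9
  flange [array([-75.1, 352.7]), array([32.1, 32.1]), np.float64(11.1)] 152 65.2
  tee [array([-60.8,  87.3]), array([61.7, 79.3]), np.float64(1.7)] 449 91.9
```

View pics/end_scene.png

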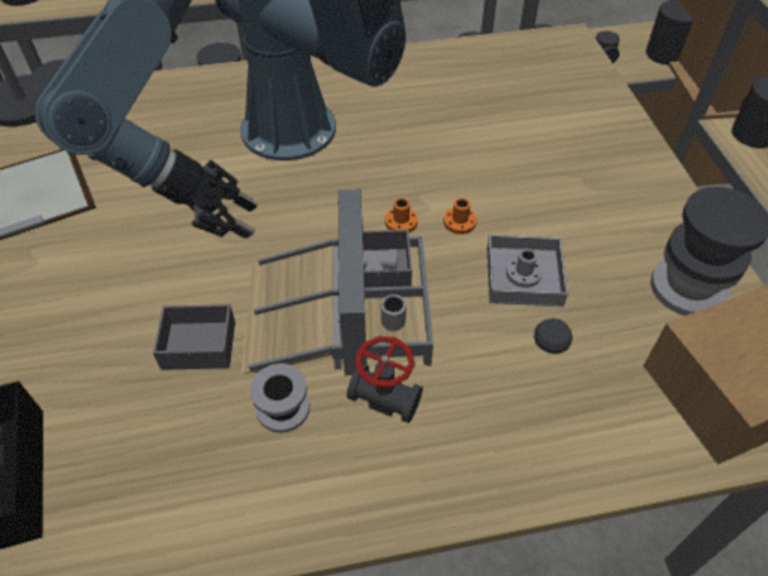

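The end view shows the crate flat on its deck at (385,262) with the tee inside, and its origin at y ≈ 70. The flange is in the tray at (525,268). The coupling and the empty crate haven't moved.

```bash
python3 -c "
from bench import ctrl
print(ctrl.hand_in())"
```

```text
the job is handed in; nothing more can be done
None
```

The flange is in the tray and the loaded crate lies flat on its deck behind the lip with the tee inside. The coupling and the empty crate have not moved, and the job is handed in; no verdict came back.

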